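Push a candle tin through the spring flap of a covered tray

TASK

Put the small round tin away in the covered tray without picking it up. With one finger push the tray's self-closing flap open and keep it open, and with the other finger push the tin along the board through the doorway, far enough in that the flap swings fully shut behind it once you withdraw. Keep the tin upright on the board, do not use the tin itself to shove the flap open, and leave the other things where they are.

Things in the scene. Friction and masses are not known exactly. Their poses are not given: they have to be found in the camera images.
- tin: The small round lidded candle tin, dark, 51 mm in diameter over the lid (48 mm below it), 30 mm high, about 90 g; loose, standing upright on the open front board of the tray, 76 to 94 mm before the doorway and within 4 mm of its centre line. Origin: centre of its underside.
- tray: Fixed plywood tray with an entrance flap. Origin: on the table under the middle of the doorway; z up, +y the way in (from the open front board through the doorway), +x towards the flap's hinge side. Base board: 5 mm thick (the tin slides on its top), x -48 to +68, y -127 to +228 mm. Front board (y < 0): open above, only curbs along its long edges (top z 13, inner faces x -42 and +62 mm).
- tray_door (a point): Middle of the doorway, on top of the base board: 0, 0, 5 mm in the tray's frame. The doorway is 66 mm wide (x -33 to +33 of the tray) between two upright jambs 8 mm thick (y -4 to +4), 46 mm high, and open above.
- tray_slot (a point): Middle of the finger slot, at 0, 110, 49 mm in the tray's frame. Behind the doorway the tray's inside spans x -36 to +56 and ends at the end wall, y +220 mm. Walls are 46 mm high; clear cover strips on them (top z 49 mm) leave a slot 50 mm wide (x -25 to +25), open above, from the doorway to the end wall: fingers can travel along it, the tin cannot come out of it.
- flap (a joint): White flap just behind the jambs, 4 mm thick, z 9 to 43 mm, on an upright pin at x +36, y +7.5 mm of the tray; free edge 65 mm from the pin. 0 = shut (never swings outwards), grows to 1.7 rad as it is pushed inwards (+y). A light spring shuts it: about 0.3 N at mid-width starts it, under 0.6 N at the edge holds it wide open. It can shut once the tin's centre is about 90 mm past the doorway.
- flap_edge (a point): Middle of the flap's free edge, 26 mm above the table; shut, it is at x = -29, y = +7.5 mm of the tray.
- big_tin: Bystander: larger closed tin, 70 mm in diameter, 48 mm high, standing on the table near the tray's front end. Origin: centre of its underside.
- labels: Bystander: roll of blank labels, 78 mm across, 34 mm high, lying on the table behind the tray. Origin: centre of its underside.
- tape: Bystander: roll of tape, 98 mm across, 25 mm high, lying on the table behind the tray. Origin: centre of its underside.
There are look-alikes about, which are no part of the job. What is shaped like the tin but blue or red is not meant.

How it is judged:
On the way, in this order (a step that is already met when the one before it is completed fails the run):
1. a finger has pushed the flap well open (over 0.5 rad) while the tin is still outside (value of joint flap above 0.5 rad and contact force between the fingers and flap above 0.02 N and y of tin in the frame of tray below -0.015 m), for 0.05 s.
2. a finger has pushed the tin's centre past the doorway, the flap still open (y of tin in the frame of tray above 0.02 m and value of joint flap above 0.5 rad and contact force between the fingers and tin above 0.02 N), for 0.05 s.
At the end, for the whole second after the job is handed in: The tin stands upright (within 0.1 rad) and still on the board inside the tray, its centre more than 70 mm beyond the doorway, and the flap is shut behind it (under 0.08 rad) (y of tin in the frame of tray between 0.07 and 0.21 m and x of tin in the frame of tray between -0.03 and 0.05 m and z of tin in the frame of tray below 0.01 m and angle between tin's own z axis and vertical below 0.1 rad and linear speed of tin below 0.02 m/s and value of joint flap below 0.08 rad); the robot touches nothing.
It fails at once if the tin is lifted (more than 12 mm off the board) (z of tin in the frame of tray above 0.017 m).
It fails at once if the tin is tipped (more than 0.35 rad) (angle between tin's own z axis and vertical above 0.35 rad).
It fails at once if the tin itself shoves the flap open (tin presses on a flap less than 0.4 rad open from outside) (contact force between tin and flap above 0.1 N and value of joint flap below 0.4 rad and y of tin in the frame of tray below 0 m).
It fails at once if a bystander is moved more than 30 mm (distance of any of big_tin, labels, tape from where it was at the start of the episode above 0.03 m).
It also fails if it takes over 48 s, if anything falls off the work surface, if the arm or the gripper's body presses on something with over 40 N, if the wrist force passes 120 N, or if a joint passes its speed limit or range.

ROBOT

A 6-joint arm with a two-finger parallel gripper is mounted at the origin on a cart in front of the work surface, level with it; the furniture and walls round the work are solid. World frame = base frame: x ahead of the robot, y to its left, z up, the work surface at z = 0. Lengths are in m, angles in rad, forces in N, time in s.
With the tool pointing down it reaches from about 0.375 to 0.9 m from the base axis. Payload 3.1 kg.
Tool frame: the origin (TCP) lies on the centre line of the jaws, within the pads' length; the fingertips stand 22 mm ahead of it and the grasp point (between the pads) lies 3 mm ahead of it; z points along the fingers, y is the line along which they close (so a half turn about z gives the same grasp; the last joint's range is limited). The gripper opens to 87 mm and grips with 3 to 60 N. Pads are 19 mm wide; open, the fingers measure 117 mm over their backs; the gripper's body (75 mm by 190 mm) begins 51 mm behind the grasp point.
Start: joints at [1.016, 0.527, 1.433, -0, 1.181, -0.178], TCP at [0.229, 0.581, 0.245] pointing down, gripper open.
Joint ranges: [-3.08, 3.08], [-0.75, 2.2], [0.22, 2.44], [-1.43, 4.57], [0, 2.65], [-2.85, 2.85]. Speed limits (rad/s): [2.79, 2.79, 3.14, 3.14, 3.14, 3.14].

INTERFACE

Orientations are given as [roll, pitch, yaw] about the fixed x, y, z axes, in that order (R = Rz(yaw) Ry(pitch) Rx(roll)).
In Python, from rig import monitor, capture, workorder gives the robot as it stands. The module is installed in compiled form; this text tells all that it offers.
- The arm moves only by the tool arm_command, never from a script. Its argument "targets" is text: rows parted by semicolons, each of 7 numbers parted by spaces: the shift along the tool's x, y, z in mm, then the turn, a rotation vector about the tool's x, y, z in degrees, then the finger opening in mm, from 0 to 87. In form: tx ty tz rx ry rz grip; .... A call has 1 to 12 rows; each row is the pose to reach, as a shift and turn from the pose commanded when the call began, along the tool's axes at that moment; what a row does not reach only later rows make up. A row lasts 1/10 s, in which the tool goes at most 50 mm and 8.59 degrees, less where a joint would pass 70% of its speed; a pose out of reach is approached as far as the arm can. A call with a gripper value outside its range is refused whole. The fingers move at their own pace and stop on an object; the grip force is fixed at half the most. Time passes only in rows, so rows that repeat a pose let the fingers close. It gives the time, the measured TCP pose, the force, the opening and the grip force at its end, in the units of the state.
- monitor.observe(): the state, without advancing time (a new reading comes with each control period).
- capture(name): name is "side" or "top"; returns a dict with "img" (480x640x3 uint8, red, green, blue), "z_map" (480x640 float32, m along the optical axis (not along the pixel's ray), 0 where there is no reading), "K" (3x3 intrinsics, pixels), "distortion" ([k1, k2, p1, p2, k3] as OpenCV has them; the pictures are not rectified), "rvec" (rotation vector, rad) and "tvec" (3), from world to camera coordinates, as OpenCV has them. Camera axes: x right, y down, z forward; pixel columns grow to the right and rows downward; lengths in m; the calibration is good to about 2 mm. A picture is of the moment at which its call begins.
- workorder.job_done(): hands the job in; it is judged then, once.
The state is a dict: "t": time; "joint_pos": joint angles; "qd": joint speeds; "joint_efforts": joint torques, N m; "tcp_pos": TCP position; "ee_rot": TCP orientation; "contact_force": force on the tool from outside, world axes, zero at the start; "ft_torque": the same for the moment, N m; "opening": finger opening in m; "gripper_force": force on a finger pad.
Only numpy, scipy, OpenCV 4.12 (cv2) and the standard library are available. Lean on these libraries where they do the work, as an engineer would, in place of code of your own. Each camera call takes 0.05 s, during which the arm holds its last target. There are 200 camera calls.

## Working session

There is one attempt and no reset: what is moved stays moved. The work goes in short steps, Python scripts to look and compute and a tool call to move; the robot and the scene stay as the last step left them, time stands still between calls to the robot, and variables do not carry over. Pictures are saved under pics/ and viewed, at most 10 in all, crops included, and the job is handed in when it is done.

Besides the shell and the picture viewer there is one more tool, called after "Request:" as a command line: name --argument value ..., lists and objects as JSON in quotes. arm_command: Moves the arm, as the interface text tells. Its arguments: {"type":"object","properties":{"targets":{"type":"string"}},"required":["targets"]}

```bash
mkdir -p pics
python3 - <<'E'
from rig import monitor, capture
import cv2,pickle
s=monitor.observe();print({k:s[k] for k in('t','tcp_pos','ee_rot','opening')})
for n in('top','side'):
    c=capture(n);pickle.dump(c,open(n+'0.pkl','wb'));cv2.imwrite(f'pics/{n}0.png',c['img'][:,:,::-1]);print(n,c['rvec'],c['tvec'],c['K'].tolist() if hasattr(c['K'],'tolist') else c['K'],c['distortion'])
E
```

```text
{'t': 0.0, 'tcp_pos': array([0.22900425, 0.58082301, 0.2436221 ]), 'ee_rot': array([-3.13954759e+00, -3.42469939e-04,  2.76582460e+00]), 'opening': 0.0873282069968562}
top [ 2.11420252 -2.13570348  0.17636787] [-0.02109283  0.62773003  0.82735891] [[435.32614179475473, 0.0, 316.32702375486537], [0.0, 435.32614179475473, 246.3306109853221], [0.0, 0.0, 1.0]] [-0.08473662  0.          0.          0.          0.        ]
side [ 2.05918053 -0.06503653  0.0542634 ] [-0.59282923  0.0692229   0.84621372] [[438.7099428987457, 0.0, 323.3191563148637], [0.0, 438.7099428987457, 241.34550546428804], [0.0, 0.0, 1.0]] [-0.01836336  0.          0.          0.          0.        ]
```

View pics/top0.png

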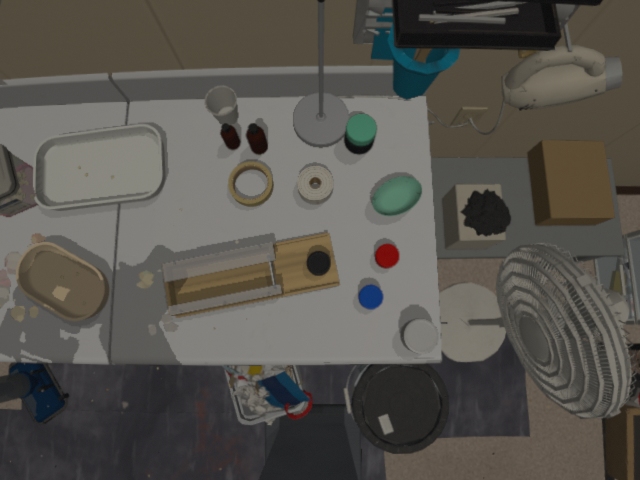

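View pics/side0.png

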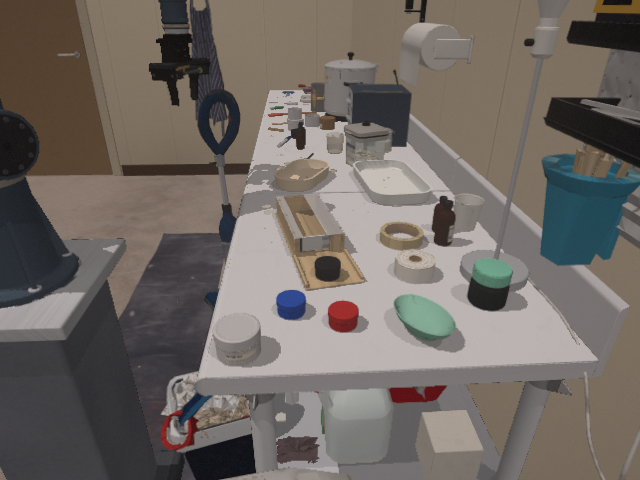

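The top view shows the dark tin on the tray's front board at (318,263). The doorway is near (275,265), and the tray runs left and slightly down to x≈165. The candidates are dark at (318,263), red at (387,256) and blue at (370,296); only the dark one stands on the board, and blue and red are ruled out by the text. An enlarged crop will confirm it.

```bash
cat > h.py <<'E'
import numpy as np,cv2
def ray(c,p):
    u=cv2.undistortPoints(np.array(p,float).reshape(-1,1,2),c['K'],c['distortion'])[:,0]
    R=cv2.Rodrigues(np.array(c['rvec']))[0];o=-R.T@np.array(c['tvec']).ravel()
    return o,np.c_[u,np.ones(len(u))]@R
def plane(c,p,z):
    o,d=ray(c,p);return o+d*((z-o[2])/d[:,2])[:,None]
def proj(c,P): return cv2.projectPoints(np.array(P,float),np.array(c['rvec']),np.array(c['tvec']),c['K'],c['distortion'])[0][:,0]
E
python3 - <<'E'
import cv2,pickle,numpy as np
t=pickle.load(open('top0.pkl','rb'))['img'];s=pickle.load(open('side0.pkl','rb'))['img']
a=cv2.resize(t[220:325,150:350],(800,420),interpolation=cv2.INTER_CUBIC)
b=cv2.resize(s[190:290,262:372],(800,727),interpolation=cv2.INTER_CUBIC)
cv2.imwrite('pics/ct.png',a[:,:,::-1]);cv2.imwrite('pics/cs.png',b[:600,:,::-1] if 0 else cv2.resize(b,(660,600))[:,:,::-1])
E
```

```text
(no output)
```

View pics/ct.png

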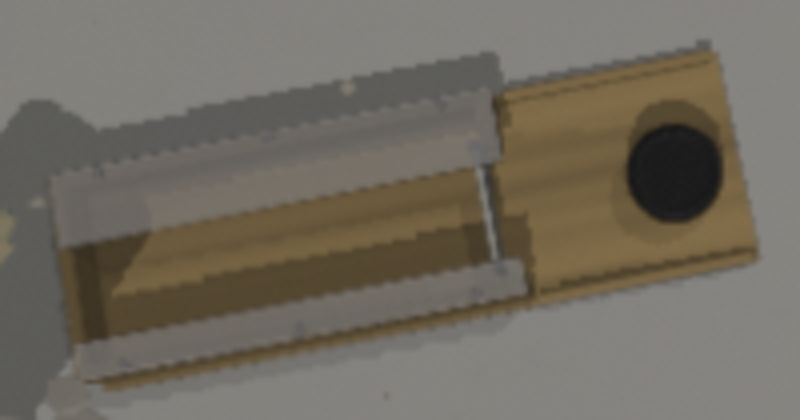

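View pics/cs.png

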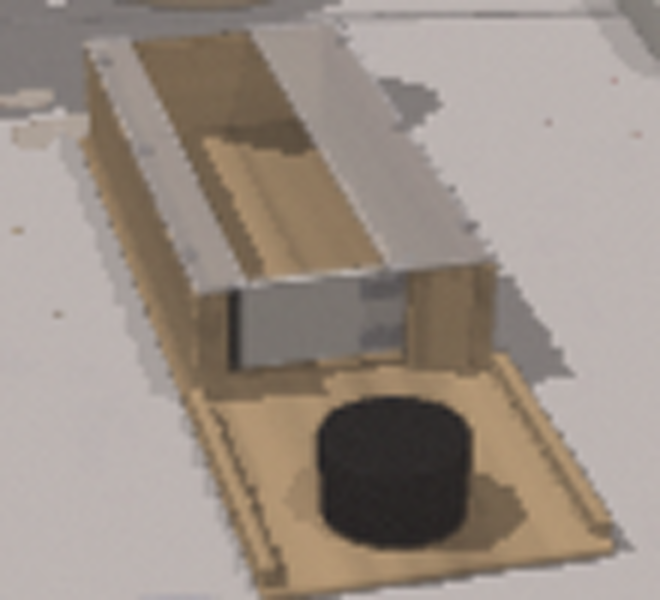

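The crop confirms it: the dark tin (top (318.5,263), crop (675,173)) is the only one on the board. The hinge side is the upper one in the image, and the flap is shut at about (272,272). Next I compute the poses.

Run:
```python
from h import *;import pickle
T=pickle.load(open('top0.pkl','rb'));S=pickle.load(open('side0.pkl','rb'))
def ct(x,y): return (150+(x+.5)/4-.5,220+(y+.5)/4-.5)
def cs(x,y): return (262+x/6-.5,190+y/6-.5)
# tin
def mask(c,b):
    h=c['img'].max(2)<60; m=np.zeros(h.shape,np.uint8); x0,y0,x1,y1=b; m[y0:y1,x0:x1]=h[y0:y1,x0:x1]
    k=max(cv2.findContours(m,0,cv2.CHAIN_APPROX_NONE)[0],key=cv2.contourArea);return k
kt=mask(T,(300,245,335,285));e=cv2.fitEllipse(kt);print('tin top',e,plane(T,[e[0]],.035))
ks=mask(S,(305,250,350,290));print('side bbox',cv2.boundingRect(ks))
def tri(a,b):
    o,d=ray(T,[a]);p,q=ray(S,[b]);d=d[0]/np.linalg.norm(d);q=q[0]/np.linalg.norm(q)
    st=np.linalg.lstsq(np.c_[d,-q],p-o,rcond=None)[0];A=o+st[0]*d;B=p+st[1]*q;return (A+B)/2,np.linalg.norm(A-B)
print('tin tri lid centre',tri(e[0],cs(395,440)))
print('cover front corner hinge',tri(ct(492,90),cs(495,262)));print('cover front corner other',tri(ct(525,292),cs(195,292)))
print('board front: hinge',tri(ct(716,50),cs(612,550)),'other',tri(ct(757,262),cs(262,598)))
W=lambda x,y,z:plane(T,[ct(x,y)],z)[0]
f1,f2,b1,b2=W(498,162,.049),W(522,260,.049),W(62,247,.049),W(77,345,.049)
print('slot',f1,f2,b1,b2)
ax=[b1-f1,b2-f2,W(50,178,.049)-W(492,90,.049)]
print('yaw dirs',[np.degrees(np.arctan2(v[1],v[0])) for v in ax],[np.linalg.norm(v) for v in ax])
print('front corners z9',W(716,50,.009),W(757,262,.009))
print('flap top ends z43',W(478,168,.043),W(497,258,.043))
```

```text
tin top ((318.112548828125, 262.5074768066406), (22.846233367919922, 23.7325496673584), 10.06514835357666) [[ 0.59716282 -0.03062571  0.035     ]]
side bbox (315, 256, 25, 25)
tin tri lid centre (array([ 0.59858112, -0.03061198,  0.03200236]), np.float64(0.0019817430498557955))
cover front corner hinge (array([0.64013103, 0.06220421, 0.04772741]), np.float64(0.003090414716863869))
cover front corner other (array([0.53585309, 0.04483059, 0.04781567]), np.float64(0.00166980722130421))
board front: hinge (array([ 0.66774243, -0.05382779,  0.00291271]), np.float64(0.0001993307315351657)) other (array([ 0.55407516, -0.07391478,  0.00211783]), np.float64(0.0023103755098730643))
slot [0.60103057 0.05871674 0.049     ] [0.55103945 0.0462585  0.049     ] [0.5593001  0.28214113 0.049     ] [0.50952335 0.27209372 0.049     ]
yaw dirs [np.float64(100.57961457165412), np.float64(100.41658564112349), np.float64(100.77320345765575)] [np.float64(0.22728811288711612), np.float64(0.22961953853723438), np.float64(0.23221037677559228)]
front corners z9 [ 0.66635592 -0.05370172  0.009     ] [ 0.55232138 -0.07365902  0.009     ]
flap top ends z43 [0.59890865 0.06960604 0.043     ] [0.55270048 0.05953497 0.043     ]
```

Measured results:
- **Tray:** origin about (0.576, 0.0575), with the way in at 100.4° in the world frame.
- **Tin:** about (4, −90) mm in the tray's frame. The triangulated lid is at 32 mm and the cover at 48 mm, which match the text.

Plan: the tool's y runs along the tray, turned 6° so the leading finger sits towards the hinge. The tin stays loosely between the fingers; the leading one opens the flap and the trailing one pushes the tin.

Request:
arm_command --targets "-566 -433 0 0 0 -26 64;-566 -433 0 0 0 -26 64;-566 -433 0 0 0 -26 64;-566 -433 0 0 0 -26 64;-566 -433 0 0 0 -26 64;-566 -433 0 0 0 -26 64;-566 -433 0 0 0 -26 64;-566 -433 0 0 0 -26 64;-566 -433 0 0 0 -26 64;-566 -433 0 0 0 -26 64;-566 -433 0 0 0 -26 64;-566 -433 0 0 0 -26 64"

```text
t: 1.3
tcp_pos: [0.5356, 0.0718, 0.2443]
ee_rot: [3.141, -0.001, -3.064]
contact_force: [0.3, 0.5, -0.5]
opening: 0.0638
gripper_force: 0.0
```

Request:
arm_command --targets "-53 -106 0 0 0 0 64;-53 -106 0 0 0 0 64;-53 -106 0 0 0 0 64;-53 -106 50 0 0 0 64;-53 -106 100 0 0 0 64;-53 -106 100 0 0 0 64;-53 -106 100 0 0 0 64"

```text
t: 2.0
tcp_pos: [0.5954, -0.0273, 0.144]
ee_rot: [3.141, -0.003, -3.063]
contact_force: [1.0, -0.0, 0.4]
opening: 0.0643
gripper_force: 0.0
```

Run:
```python
from rig import monitor,capture
from h import *
s=monitor.observe();print(s['t'],s['tcp_pos'],s['ee_rot'])
t=capture('top');c=capture('side');
a=cv2.resize(t['img'][220:325,150:350],(760,399),interpolation=cv2.INTER_CUBIC)
b=cv2.resize(c['img'][150:290,235:445],(760,507)); cv2.imwrite('pics/s1.png',b[:,:,::-1])
```

```text
2.0 [ 0.59542832 -0.0272611   0.14400554] [ 3.14051261e+00 -3.00503446e-03 -3.06314383e+00]
```

View pics/s1.png

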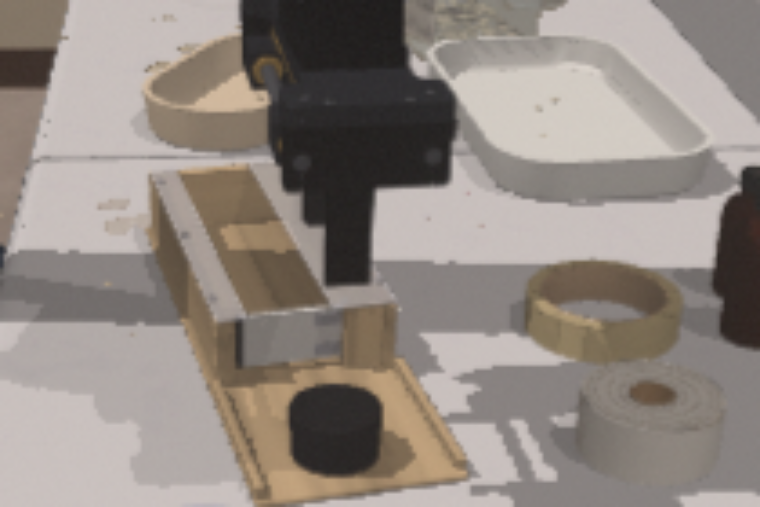

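The fingers (pictured around (345,240)) are above the tin at (335,428) and the path is free. I go down to just above lid height and check.

Request:
arm_command --targets "-1 -3 30 0 0 0 64;-1 -3 60 0 0 0 64;-1 -3 75 0 0 0 64;-1 -3 75 0 0 0 64;-1 -3 75 0 0 0 64"

```text
t: 2.6
tcp_pos: [0.5987, -0.0308, 0.0714]
ee_rot: [-3.141, 0.003, -3.063]
contact_force: [-0.4, -0.5, 0.3]
opening: 0.0641
gripper_force: 0.0
```

Run:
```python
from rig import monitor,capture
from h import *
s=monitor.observe();print(s['t'],s['tcp_pos'],s['ee_rot'],s['contact_force'])
t=capture('top');c=capture('side');
b=cv2.resize(c['img'][180:300,255:395],(700,600),interpolation=cv2.INTER_CUBIC); cv2.imwrite('pics/s2.png',b[:,:,::-1])
```

```text
2.6 [ 0.59868683 -0.03082548  0.0713617 ] [-3.14061722e+00  2.94683355e-03 -3.06320295e+00] [-0.44788229 -0.46263993  0.28976193]
```

View pics/s2.png

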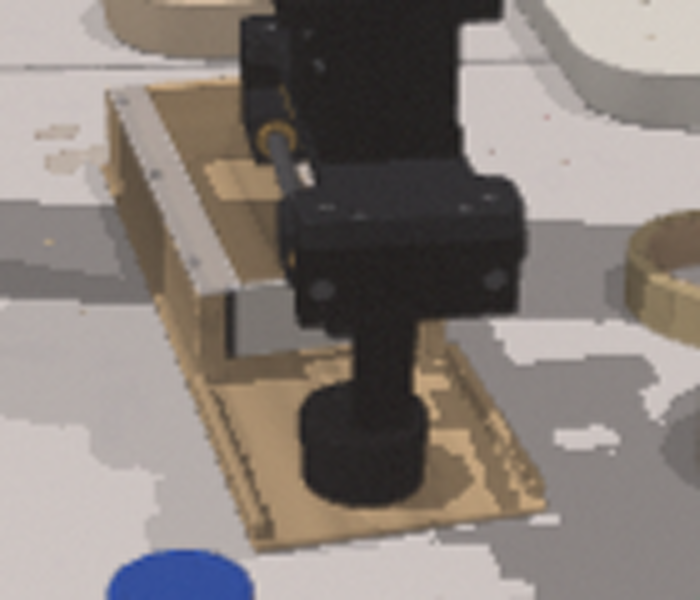

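The near (trailing) finger's tip is at about crop (385,385), close over the tin at (363,440). I check it by projection before descending.

Run:
```python
from h import *;import pickle
S=pickle.load(open('side0.pkl','rb'))
p=np.array([.5987,-.0308]);y=np.array([-.0776,.997]);x=np.array([-.997,-.0776])
for n,o in(('trail in',-.032),('trail out',-.047),('lead in',.032)):
    for w in(-.0095,.0095):
        P=[*(p+o*y+w*x),.0494];q=proj(S,[P])[0];print(n,w,(q-[255,180])*5)
print('tin lid c',(proj(S,[[.5978,-.0306,.035]])[0]-[255,180])*5)
```

```text
trail in -0.0095 [398.95324993 416.69022506]
trail in 0.0095 [348.02538685 420.1140035 ]
trail out -0.0095 [405.96261286 437.75933588]
trail out 0.0095 [354.21857514 441.30791941]
lead in -0.0095 [371.4257879  333.94901018]
lead in 0.0095 [323.71134695 336.90482823]
tin lid c [357.20254245 407.8649914 ]
```

Projection agrees to about 1 px, so I descend with the fingers on either side of the tin.

Request:
arm_command --targets "1 1 15 0 0 0 64;1 1 28 0 0 0 64;1 1 37 0 0 0 64;1 1 37 0 0 0 64;1 1 37 0 0 0 64"

```text
t: 3.2
tcp_pos: [0.5964, -0.0299, 0.0324]
ee_rot: [3.142, -0.0, -3.064]
contact_force: [0.6, 0.0, 0.8]
opening: 0.0638
gripper_force: 0.0
```

Request:
arm_command --targets "0.6 6 0 0 0 0 64;1.2 12 0 0 0 0 64;1.9 18 0 0 0 0 64;2.5 24 0 0 0 0 64;3.1 30 0 0 0 0 64;3.7 36 0 0 0 0 64;4.4 42 0 0 0 0 64;5 48 0 0 0 0 64;5.6 54 0 0 0 0 64;6.2 60 0 0 0 0 64;6.8 66 0 0 0 0 64;7.3 70 0 0 0 0 64"

```text
t: 4.4
tcp_pos: [0.5835, 0.0399, 0.0326]
ee_rot: [-3.141, -0.0, -3.063]
contact_force: [-0.1, -2.9, 0.8]
opening: 0.0645
gripper_force: 1.1
```

Run:
```python
from rig import monitor,capture
from h import *
s=monitor.observe();print(s['t'],s['tcp_pos'],s['ee_rot'],s['contact_force'])
t=capture('top');c=capture('side');
a=cv2.resize(t['img'][220:320,200:350],(600,400),interpolation=cv2.INTER_CUBIC)
b=cv2.resize(c['img'][180:300,265:365],(500,600),interpolation=cv2.INTER_CUBIC)[:,:]
o=np.zeros((600,800,3),np.uint8);o[:267,:400]=cv2.resize(a,(400,267));o[:480,400:]=cv2.resize(b,(400,480));cv2.imwrite('pics/s3.png',o[:,:,::-1])
```

```text
4.4 [0.58348264 0.0398503  0.03255518] [-3.14149824e+00 -1.67540605e-04 -3.06329814e+00] [-0.14256158 -2.91470952  0.77034276]
```

View pics/s3.png

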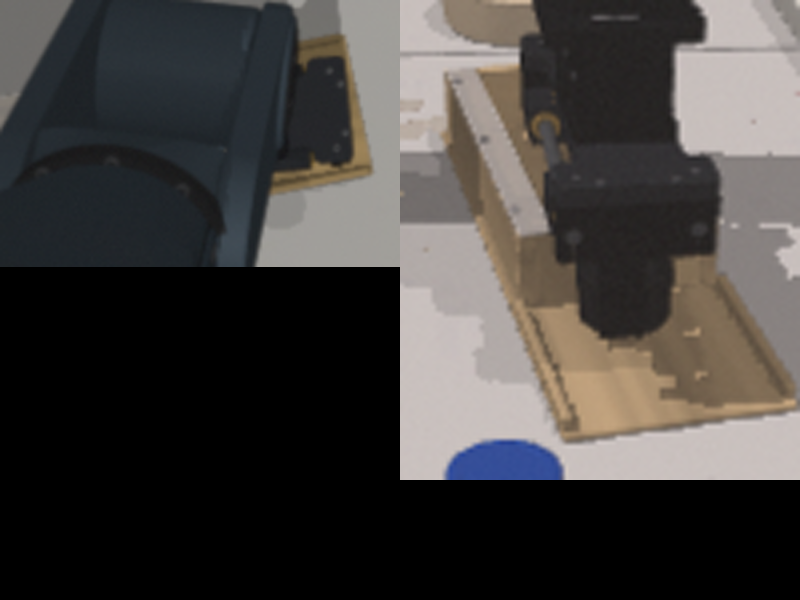

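The tin (crop ~(625,320)) sits in front of the trailing finger, centred in the doorway. The forces are small (3 N), so I keep pushing.

Request:
arm_command --targets "0.6 6 0 0 0 0 64;1.2 12 0 0 0 0 64;1.9 18 0 0 0 0 64;2.5 24 0 0 0 0 64;3.1 30 0 0 0 0 64;3.7 36 0 0 0 0 64;4.4 42 0 0 0 0 64;5 48 0 0 0 0 64;5.6 54 0 0 0 0 64;6.2 60 0 0 0 0 64;6.8 66 0 0 0 0 64;7.3 70 0 0 0 0 64"

```text
t: 5.7
tcp_pos: [0.5709, 0.1094, 0.0326]
ee_rot: [3.141, 0.0, -3.063]
contact_force: [0.7, -1.3, 0.6]
opening: 0.0641
gripper_force: 0.5
```

Request:
arm_command --targets "0.7 7 0 0 0 0 64;1.5 14 0 0 0 0 64;2.2 21 0 0 0 0 64;2.9 28 0 0 0 0 64;3.6 35 0 0 0 0 64;4.4 42 0 0 0 0 64;5.1 49 0 0 0 0 64;5.8 56 0 0 0 0 64;6.6 63 0 0 0 0 64;7.3 70 0 0 0 0 64;8 77 0 0 0 0 64;8.6 82 0 0 0 0 64"

```text
t: 6.9
tcp_pos: [0.5559, 0.1904, 0.0326]
ee_rot: [3.142, 0.0, -3.063]
contact_force: [0.1, -1.7, 0.3]
opening: 0.0643
gripper_force: 0.2
```

Run:
```python
from rig import monitor,capture
from h import *
s=monitor.observe();print(s['t'],s['tcp_pos'],s['ee_rot'],s['contact_force'],s['gripper_force'])
c=capture('side')
cv2.imwrite('pics/s4.png',cv2.resize(c['img'][180:290,265:365],(540,594),interpolation=cv2.INTER_CUBIC)[:,:,::-1])
```

```text
6.9 [0.55585789 0.19039479 0.03257166] [ 3.14154818e+00  1.74206674e-04 -3.06326391e+00] [ 0.07488915 -1.66477395  0.33098376] 0.24942701478721574
```

View pics/s4.png

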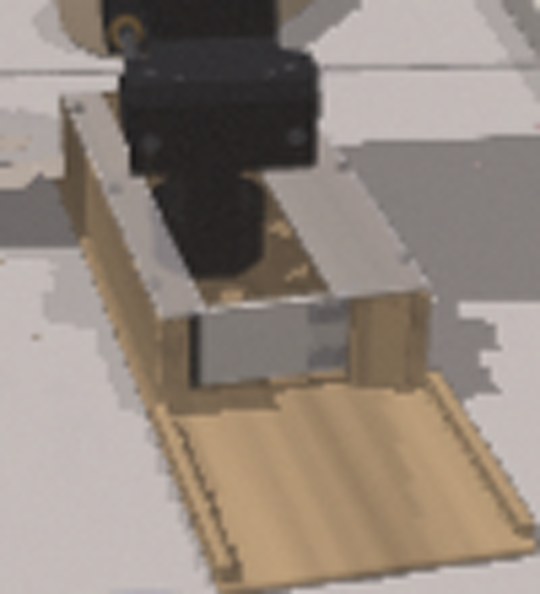

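The flap (crop ~(270,345)) is already shut behind, and the tin is ahead of the trailing finger well inside. I back off 4 mm and lift out of the slot.

Request:
arm_command --targets "-0.2 -2 0 0 0 0 64;-0.4 -4 0 0 0 0 64;-0.4 -4 0 0 0 0 64;-0.4 -4 -10 0 0 0 64;-0.4 -4 -25 0 0 0 64;-0.4 -4 -45 0 0 0 64;-0.4 -4 -80 0 0 0 64;-0.4 -4 -120 0 0 0 64;-0.4 -4 -160 0 0 0 64;-0.4 -4 -200 0 0 0 64;-0.4 -4 -200 0 0 0 64"

```text
t: 8.05
tcp_pos: [0.5604, 0.1863, 0.2404]
ee_rot: [3.141, 0.015, -3.063]
contact_force: [1.0, -0.4, -0.2]
opening: 0.064
gripper_force: 0.0
```

Run:
```python
from rig import monitor,capture
from h import *
c=capture('side');s=monitor.observe();print(s['t'],s['tcp_pos'],s['contact_force'])
cv2.imwrite('pics/s5.png',cv2.resize(c['img'][180:290,265:365],(540,594),interpolation=cv2.INTER_CUBIC)[:,:,::-1])
```

```text
8.1 [0.55863542 0.18602573 0.23740908] [-0.33586097 -0.01267283 -0.11925143]
```

View pics/s5.png

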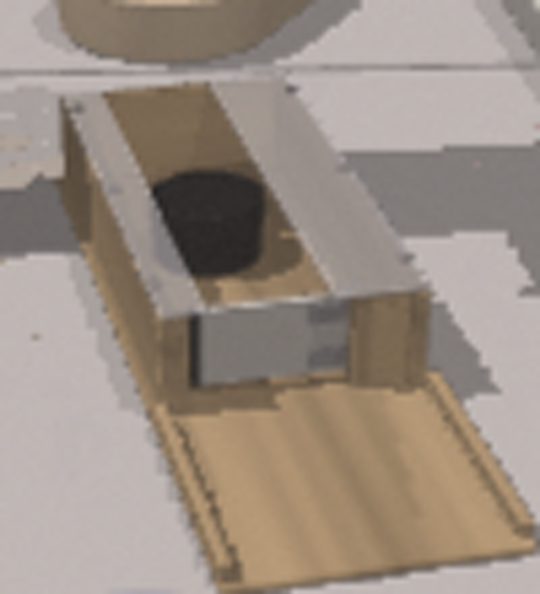

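The tin (crop ~(210,222)) stands upright inside, the flap is shut and the arm is clear.

```bash
python3 -c "
from rig import workorder;print(workorder.job_done())"
```

```text
the job is handed in; nothing more can be done
None
```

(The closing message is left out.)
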